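# Third hand at the crosscut sled: hold the stop block to the fence

## Robot

A 7-joint arm with a two-finger parallel gripper is mounted at the origin on the work surface. World frame = base frame: x ahead of the robot, y to its left, z up, the work surface at z = 0. Lengths are in m, angles in rad, forces in N, time in s.
With the tool pointing down it reaches from about 0.4 to 0.875 m from the base axis. Payload 6.5 kg.
Tool frame: the origin (TCP) lies between the finger pads; the fingertips stand 19 mm ahead of it and the grasp point (between the pads) is the TCP; z points along the fingers, y is the direction in which the jaws open and shut (so a half turn about z gives the same grasp; the last joint's range is limited). The gripper opens to 88 mm and grips with 3 to 60 N. Pads are 18 mm wide; open, the fingers measure 123 mm over their backs; the gripper's body (75 mm by 187 mm) begins 45 mm behind the grasp point.
Start: joints at [1.072, 0.536, -0.004, 1.538, 0.003, 1.067, -0.071], TCP at [0.273, -0.59, 0.258] pointing down, gripper open.
Joint ranges: [-2.7, 2.7], [-0.37, 2.16], [-1.27, 1.26], [0.24, 2.4], [-1.31, 4.45], [0.19, 1.91], [-2.76, 2.76]. Speed limits (rad/s): [2.39, 2.39, 3.14, 3.14, 3.14, 3.14, 3.14].

## Interface

Orientations are given as a unit quaternion [x, y, z, w].
In Python, from bench import readout, eyes, workorder gives the robot as it stands.
- The arm moves only by the shell command python3 -m inch 'ROWS' [FORCE]. ROWS is JSON, a list of rows, each a list of 3 entries, a list of its own where there are three numbers: the closure, from -1 (fully open) to 1 (shut), then the shift along the tool's x, y, z in units of 25 mm (1.0 is 25 mm), then the turn, a rotation vector about the tool's x, y, z in units of 5 degrees (1.0 is 5 degrees). In form: [[gripper, [dx, dy, dz], [ax, ay, az]], ...]. A call has 1 to 8 rows; each row is the pose to reach, as a shift and turn from the pose commanded when the call began, along the tool's axes at that moment; what a row does not reach only later rows make up. A row lasts 1/10 s, in which the tool goes at most 50 mm and 8.59 degrees, less where a joint would pass 70% of its speed; a pose out of reach is approached as far as the arm can. A call with a gripper value outside its range is refused whole. The fingers move at their own pace and stop on an object; FORCE is the grip in N (left out, the last holds). Time passes only in rows, so rows that repeat a pose let the fingers close. It gives the time, the measured TCP pose, the force and the opening at its end, in the units of the state.
- readout.read_state(): the state, without advancing time (a new reading comes with each control period).
- eyes.read_camera(name): name is "scene" or "top" or "wrist"; returns the picture (420x560x3 uint8, blue, green, red); there is no depth.
- eyes.calibration(name): a dict with "mtx" (3x3 intrinsics, pixels), "T" (4x4, takes a point from camera to world coordinates). Camera axes: x right, y down, z forward; pixel columns grow to the right and rows downward; lengths in m; the calibration is good to about 2 mm. A picture is of the moment at which its call begins: read the wrist's pose just before it. calibration takes no time and is no camera call; for the wrist camera it gives the pose at the moment of the call.
- workorder.job_done(): hands the job in, once; it reports no verdict.
The state is a dict: "time": time; "joint_positions": joint angles; "dq": joint speeds; "effort": joint torques, N m; "tcp_pos": TCP position; "orientation": TCP orientation; "wrist_force": force on the tool from outside, world axes, zero at the start; "torque": the same for the moment, N m; "finger_gap": finger opening in m.
Only numpy, scipy, OpenCV 4.12 (cv2) and the standard library are available. Lean on these libraries where they do the work, as an engineer would, in place of code of your own. Each camera call takes 0.05 s, during which the arm holds its last target. There are 200 camera calls.

## Task

Lift the dark stop block off its peg on the jig rack, stand it upright (hole at the top) on the bed of the crosscut sled with a broad face flat against the tall fence, its edge nearest the saw kerf on the pencil line across the yellow tape and the rest of it on the side of the line away from the kerf. Press it against the fence with a steady push of about 12 N, without ramming it (past about 40 N the fence goes out of square), so that I can clamp it there; finish while still holding and pressing it. Leave everything else on the bench and on the pegs where it is.

Things in the scene. Friction and masses are not known exactly. Their poses are not given: they have to be found in the camera images.
- stop_block: Dark hardwood stop block, 45 wide (own y) x 38 thick (own x) x 115 mm tall (own z), 90 to 180 g. Origin: centre of the underside. Broad faces: +x and -x (45 x 115 mm); either may go to the fence. Starts hanging by its hole on one of the rack's three pegs (which one varies), upright, axes parallel to the rack's, its +x face 17 mm from the rail.
- rack: Jig rack, fixed: plywood rail 18 thick (x), 380 wide (y), z = 150 to 200 mm, on two end posts with low feet. Origin: at bench height under the rail's middle. Three hook pegs of 8 mm steel rod at y = -120, 0, +120 mm stick out of its front (own -x): level at z = 185 mm to x = -80, then a short upturned tip ending at x = -93, its top at z = 198 mm. Hung things come off by lifting them clear of the tip, then drawing them to own -x.
- sled: Crosscut sled, fixed: plywood bed 300 (x) x 400 mm (y), its top 24 mm above the bench. Origin: at bench height under the bed's middle. Own +x points to the tall fence, whose working face is the plane x = +120 mm. Near stiffener (x = -150 to -130) tops out 54 mm above the bench. Saw kerf: black line along x at y = +90 mm, with a red guard block, 60 mm high, behind the fence there.
- fence: Tall wooden fence of the sled, fixed to it and parallel to it: 30 thick (x) x 400 long (y) x 52 mm high on the bed (top 76 mm above the bench). Origin: middle of its foot at bed height. Its working face is its -x face, 15 mm from the origin, stiff wood: pressing is along +x.
- mark: Pencil line, 2 mm wide, down the middle of a 24 mm yellow tape over the fence's top and working face (no thickness). Origin: on the line at the upper edge of the working face, 76 mm above the bench. Axes parallel to the sled's; own +y points along the fence to the kerf, so the block's middle belongs 22.5 mm to own -y of the line. It lies 20 to 100 mm to -y of the sled's middle.
- edging_roll: Roll of edging, a light ring 96 mm in diameter, 22 mm thick, hole 56 mm, hanging on another peg; origin at its lowest point, 19 mm before its back. Leave alone.
- push_stick: Orange push stick, 44 x 14 x 150 mm tall, hanging by a hole on the remaining peg; origin at its lower end, 19 mm before its back. Leave alone.
- screwdriver: Screwdriver with orange handle lying on the bench between robot and rack. Leave alone.
- f_clamp: Red and steel F-clamp, 320 mm long, lying behind the sled. Leave alone.
- glue: White glue bottle, 60 mm in diameter, 170 mm high, standing to the right of the sled. Leave alone.
- tape_roll: Light roll of edging, 90 mm in diameter and 22 mm high, lying on the bench beyond the rack. Leave alone.
- block_hole (a point): Centre of the stop block's hanging hole: round, 27 mm wide, along the block's x, 91 mm above its underside on the middle line. The hanging block must rise at least 9 mm to clear the hook's upturned tip; after 19 mm the hole's lower edge meets the hook.

How it is judged:
On the way, in this order (a step that is already met when the one before it is completed fails the run):
1. the stop block is off its peg, held in the fingers in front of the rack (x of block_hole in the frame of rack below -0.115 m and height (world z) of block_hole above 0.15 m and contact force between stop_block and rack below 0.1 N and contact force between the fingers and stop_block above 1 N), for 0.1 s.
2. the stop block stands on the bed at the line, flat against the fence, pressed to it with 6 to 20 N without a break for 1.5 s (x of stop_block in the frame of sled between 0.096 and 0.107 m and z of stop_block in the frame of sled below 0.028 m and y of stop_block in the frame of mark between -0.0285 and -0.0165 m and angle between the x axis of stop_block and the x axis of fence, either way round below 0.07 rad and angle between stop_block's own z axis and vertical below 0.07 rad and contact force between stop_block and fence between 6 and 20 N and contact force between the fingers and stop_block above 3 N), for 1.5 s.
At the end, for the whole second after the job is handed in: The fingers still hold the stop block; it is upright and flat to the fence within 4 degrees, its underside at most 4 mm above the bed, its kerf-side edge within 6 mm of the pencil line with the block on the far side of the line from the kerf, and it presses on the fence with 6 to 20 N (all of step 2); the arm keeps its last pose, push and grip.
It fails at once if the fence is rammed with more than 40 N (contact force between anything else and fence above 40 N).
It fails at once if another thing on the bench or the pegs is moved by more than 30 mm (distance of any of edging_roll, push_stick, screwdriver, f_clamp, glue, tape_roll from where it was at the start of the episode above 0.03 m).
It also fails if it takes over 64 s, if anything falls off the work surface, if the arm or the gripper's body presses on something with over 40 N, if the wrist force passes 120 N, or if a joint passes its speed limit or range.

## Working session

There is one attempt and no reset: what is moved stays moved. The work goes in short steps, Python scripts to look and compute and a shell command to move; the robot and the scene stay as the last step left them, time stands still between calls to the robot, and variables do not carry over. Pictures are saved under pics/ and viewed, about 8 in all and at most 12, crops included, and the job is handed in when it is done.

```bash
mkdir -p pics; ls
python3 - <<'E'
from bench import readout, eyes
import cv2, numpy as np
np.set_printoptions(precision=4,suppress=True)
print(readout.read_state())
for n in ("scene","top","wrist"):
    c=eyes.calibration(n); print(n,c["mtx"],c["T"])
for n in ("scene","top"):
    cv2.imwrite(f"pics/{n}0.png",eyes.read_camera(n))
E
```

```text
pics
{'time': 0.0, 'joint_positions': array([ 1.0718,  0.5372, -0.0044,  1.5389,  0.0026,  1.0673, -0.0712]), 'dq': array([-0.0016, -0.0007,  0.0015, -0.0016,  0.0006, -0.0005,  0.0005]), 'effort': array([  0.0014, -57.0974,   0.9914, -25.1596,  -0.0562,   0.0179,
         0.0001]), 'tcp_pos': array([ 0.2724, -0.5895,  0.2568]), 'orientation': array([ 0.9767,  0.2147, -0.0002, -0.0008]), 'wrist_force': array([-0.005, -0.323,  0.389]), 'torque': array([-0.0181, -0.0311,  0.0058]), 'finger_gap': 0.0882814922254945}
scene [[471.2515   0.     282.1661]
 [  0.     471.2515 207.3347]
 [  0.       0.       1.    ]] [[ 0.7305  0.3939 -0.5578  1.2385]
 [ 0.6827 -0.4434  0.5808 -0.766 ]
 [-0.0185 -0.8051 -0.5928  0.923 ]
 [ 0.      0.      0.      1.    ]]
top [[484.5339   0.     275.5474]
 [  0.     484.5339 214.338 ]
 [  0.       0.       1.    ]] [[-0.0193 -0.9928  0.1182  0.365 ]
 [-0.9996  0.0216  0.0181 -0.0275]
 [-0.0205 -0.1178 -0.9928  1.3839]
 [ 0.      0.      0.      1.    ]]
wrist [[302.82     0.     284.8543]
 [  0.     302.82   209.7518]
 [  0.       0.       1.    ]] [[ 0.4189 -0.8755 -0.2408  0.334 ]
 [-0.9081 -0.4043 -0.1094 -0.5613]
 [-0.0015  0.2645 -0.9644  0.3848]
 [ 0.      0.      0.      1.    ]]
```

View pics/scene0.png

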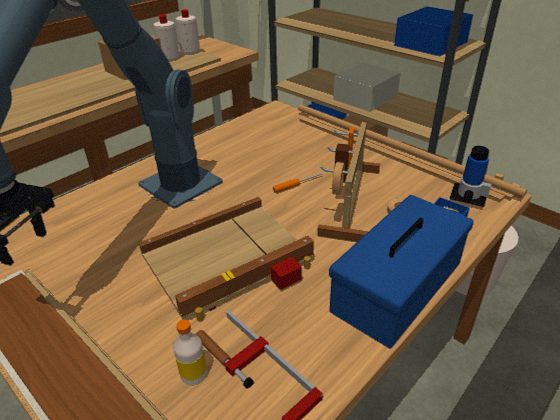

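View pics/top0.png

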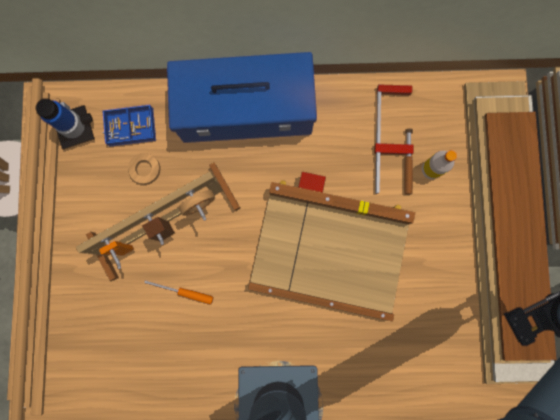

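The scene picture shows the dark block on the middle peg (about 343,155), with the edging roll and push stick beside it. In the top picture the rail runs from (80,248) to (218,172), the fence from (272,190) to (413,215), and the yellow tape is at (364,208). I'll zoom in next for exact points.

Run:
```python
import cv2, numpy as np
t=cv2.imread("pics/top0.png"); s=cv2.imread("pics/scene0.png")
a=cv2.resize(t[155:295,70:245],None,fx=4.5,fy=4.2,interpolation=cv2.INTER_CUBIC)[:588,:787]
cv2.imwrite("pics/rackzoom.png",cv2.resize(t[155:295,70:250],None,fx=4,fy=4,interpolation=cv2.INTER_CUBIC))
A=cv2.resize(t[170:330,240:425],None,fx=4,fy=4,interpolation=cv2.INTER_CUBIC)
B=cv2.resize(s[100:250,250:420],None,fx=4,fy=4,interpolation=cv2.INTER_CUBIC)
cv2.imwrite("pics/sledzoom.png",cv2.resize(t[170:320,240:430],None,fx=4,fy=4,interpolation=cv2.INTER_CUBIC))
cv2.imwrite("pics/scenezoom.png",B)
```

```text
(no output)
```

View pics/rackzoom.png

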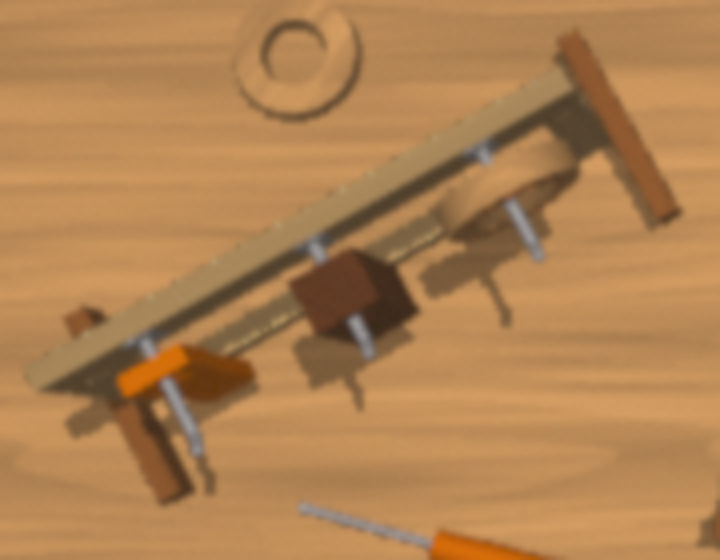

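View pics/sledzoom.png

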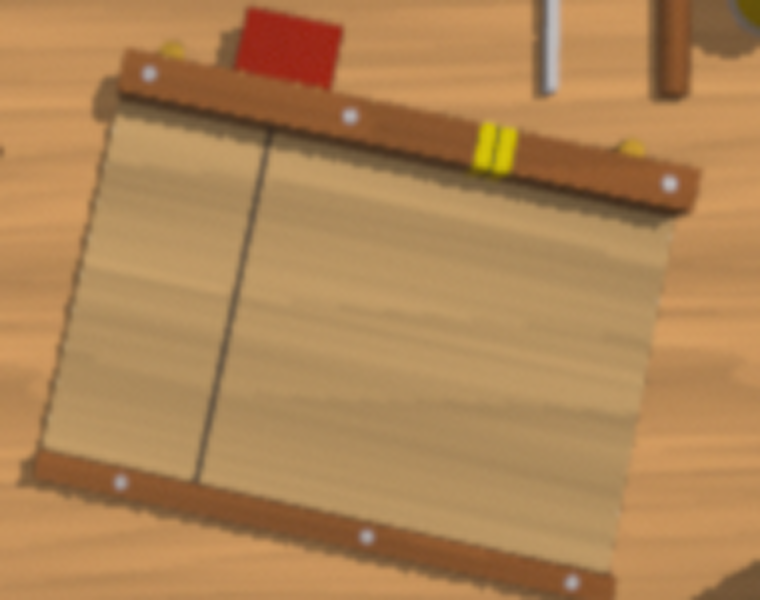

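View pics/scenezoom.png

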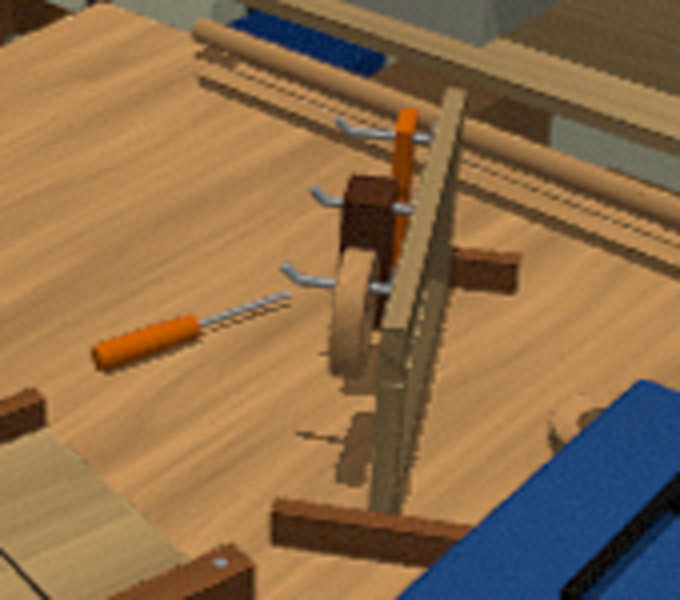

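The zooms show the block on the middle peg, peg tips near zoom (541,258), (370,355) and (202,455), the fence's front top edge from (120,93) to (690,213), and the pencil line from (498,125) to (492,172). I'll cast rays from these points.

```bash
cat > h.py <<'E'
import numpy as np, cv2
from bench import readout, eyes
np.set_printoptions(precision=4,suppress=True)
def ray(n,uv,z,c=None):
    c=c or eyes.calibration(n); uv=np.atleast_2d(np.array(uv,float))
    d=np.c_[uv,np.ones(len(uv))]@np.linalg.inv(c["mtx"]).T@c["T"][:3,:3].T
    o=c["T"][:3,3]; return o+d*((z-o[2])/d[:,2])[:,None]
def proj(n,P,c=None):
    c=c or eyes.calibration(n); P=np.atleast_2d(P); p=(P-c["T"][:3,3])@c["T"][:3,:3]@c["mtx"].T
    return p[:,:2]/p[:,2:]
E
python3 - <<'E'
from h import *
Z=lambda p,o:(np.array(p)-1.5)/4+o
r=lambda p,z:ray("top",Z(p,(70,155)),z)
s=lambda p,z:ray("top",Z(p,(240,170)),z)
deg=lambda v:np.degrees(np.arctan2(v[1],v[0]))
t=r([(541,256),(370,352),(202,452)],.198); print("tips",t,np.linalg.norm(np.diff(t,axis=0),axis=1),deg(t[2]-t[0]))
q=r([(570,65),(30,370),(582,92),(45,390)],.2); print("rail",q,deg(q[1]-q[0]),deg(q[3]-q[2]))
b=r([(350,250),(288,285),(318,336),(383,302)],.101+.0995+.0); print("block top",b)
f=s([(125,50),(120,93),(698,170),(690,213)],.076); print("fence",f,deg(f[0]-f[2]),deg(f[1]-f[3]),np.linalg.norm(f[0]-f[2]),np.linalg.norm(f[0]-f[1]))
k=s([(270,130),(197,482)],.024); print("kerf",k,deg(k[0]-k[1]))
m=s([(498,125),(492,172)],.076); print("mark",m)
# yellow & tape in scene
for n in ("top","scene"):
    im=cv2.imread(f"pics/{n}0.png"); h=cv2.cvtColor(im,cv2.COLOR_BGR2HSV)
    y=cv2.inRange(h,(22,200,140),(35,255,255)); N,L,S,C=cv2.connectedComponentsWithStats(y)
    print(n,[(S[i],C[i]) for i in range(1,N) if S[i,4]>8])
E
```

```text
tips [[0.4994 0.1689 0.198 ]
 [0.4423 0.2745 0.198 ]
 [0.3832 0.3774 0.198 ]] [0.1201 0.1187] 119.14870192150215
rail [[0.6186 0.1502 0.2   ]
 [0.4354 0.4842 0.2   ]
 [0.6014 0.1428 0.2   ]
 [0.4229 0.4746 0.2   ]] 118.74801730222367 118.27061391227838
block top [[0.5054 0.2868 0.2005]
 [0.4845 0.325  0.2005]
 [0.4526 0.3061 0.2005]
 [0.4728 0.2661 0.2005]]
fence [[ 0.61    0.0074  0.076 ]
 [ 0.5802  0.0114  0.076 ]
 [ 0.5187 -0.3785  0.076 ]
 [ 0.4896 -0.3716  0.076 ]] 76.68850813562831 76.68526564772584 0.3966157438034936 0.030010428462712707
kerf [[ 0.5599 -0.0928  0.024 ]
 [ 0.3145 -0.0356  0.024 ]] -13.126984916590338
mark [[ 0.5524 -0.2451  0.076 ]
 [ 0.5203 -0.2397  0.076 ]]
top [(array([358, 201,  11,  12, 104], dtype=int32), array([363.2981, 206.6731]))]
scene [(array([222, 271,  13,  10,  69], dtype=int32), array([227.7681, 275.4493]))]
```

```bash
cat >> h.py <<'E'
from scipy.spatial.transform import Rotation as R
def delta(p,yaw,s=None):
    """shift (25 mm) and turn (5 deg) in tool axes to TCP p with tool down, tool x at yaw (deg)"""
    s=s or readout.read_state(); A=R.from_quat(s["orientation"])
    G=R.from_euler("z",yaw,degrees=True)*R.from_euler("x",180,degrees=True)
    print("t %.2f tcp"%s["time"],s["tcp_pos"],"F",s["wrist_force"],"M",s["torque"],"gap %.4f"%s["finger_gap"])
    print("shift",A.inv().apply(np.array(p)-s["tcp_pos"])/.025,"turn",np.degrees((A.inv()*G).as_rotvec())/5)
E
python3 - <<'E'
from h import *
delta([.42,-.30,.26],10); delta([.45,0,.26],10); delta([.4805,.295,.26],28.7)
E
```

```text
t 0.10 tcp [ 0.2724 -0.5896  0.2569] F [ 0.2647  0.5427 -0.7783] M [-0.0112 -0.0063  0.0578] gap 0.0878
shift [10.2192 -8.0392 -0.1112] turn [-0.0176  0.0034  2.9602]
t 0.10 tcp [ 0.2724 -0.5896  0.2569] F [ 0.2647  0.5427 -0.7783] M [-0.0112 -0.0063  0.0578] gap 0.0878
shift [ 16.3422 -18.429   -0.0956] turn [-0.0176  0.0034  2.9602]
t 0.10 tcp [ 0.2724 -0.5896  0.2569] F [ 0.2647  0.5427 -0.7783] M [-0.0112 -0.0063  0.0578] gap 0.0878
shift [ 22.3994 -28.6289  -0.0803] turn [-0.0179  0.0005 -0.7798]
```

```bash
python3 -m inch '[[-0.6,[10.2,-8,-0.2],[0,0,0]],[-0.6,[10.2,-8,-0.2],[0,0,0]],[-0.6,[10.2,-8,-0.2],[0,0,0]],[-0.6,[10.2,-8,-0.2],[0,0,0]],[-0.6,[10.2,-8,-0.2],[0,0,0]],[-0.6,[16.3,-18.4,-0.2],[0,0,0]],[-0.6,[16.3,-18.4,-0.2],[0,0,0]],[-0.6,[16.3,-18.4,-0.2],[0,0,0]]]'
python3 - <<'E'
from h import *
delta([.45,0,.26],24.8); delta([.47,.288,.275],28.7)
E
```

```text
time: 0.9
tcp_pos: [0.4118, -0.2176, 0.2619]
orientation: [0.977, 0.215, -0.0, -0.0]
wrist_force: [1.2, -0.7, 0.8]
finger_gap: 0.0701
t 0.90 tcp [ 0.4118 -0.2176  0.2619] F [ 1.1838 -0.6756  0.8238] M [ 0.0504 -0.0881 -0.0542] gap 0.0701
shift [ 5.0377 -7.261   0.0745] turn [-0.0013  0.0028  0.0006]
t 0.90 tcp [ 0.4118 -0.2176  0.2619] F [ 1.1838 -0.6756  0.8238] M [ 0.0504 -0.0881 -0.0542] gap 0.0701
shift [ 10.5964 -17.3828  -0.5257] turn [-0.0014  0.0027 -0.7794]
```

```bash
python3 -m inch '[[-0.6,[5,-7.2,-0.5],[0,0,-0.4]],[-0.6,[5,-7.2,-0.5],[0,0,-0.4]],[-0.6,[5,-7.2,-0.5],[0,0,-0.4]],[-0.6,[5,-7.2,-0.5],[0,0,-0.4]],[-0.6,[10,-17,-0.8],[0,0,-0.78]],[-0.6,[10,-17,-0.8],[0,0,-0.78]],[-0.6,[10,-17,-0.8],[0,0,-0.78]],[-0.6,[10,-17,-0.8],[0,0,-0.78]]]'
python3 -m inch '[[-0.6,[0.2,-0.8,0],[0,0,0]],[-0.6,[0.2,-0.8,0],[0,0,0]],[-0.6,[0.2,-0.8,0],[0,0,0]],[-0.6,[0.2,-0.8,0],[0,0,0]]]'
python3 - <<'E'
from h import *
delta([.4805,.295,.28],28.7)
c=eyes.calibration("wrist"); im=eyes.read_camera("wrist")
cv2.imwrite("pics/w1.png",im); np.save("w1.npy",c["T"]); print(c["T"])
E
```

```text
time: 1.7
tcp_pos: [0.4557, 0.1784, 0.2792]
orientation: [0.969, 0.248, -0.0, 0.0]
wrist_force: [1.2, -0.1, -0.1]
finger_gap: 0.0707
time: 2.1
tcp_pos: [0.4512, 0.1947, 0.279]
orientation: [0.969, 0.247, -0.0, 0.001]
wrist_force: [0.6, 0.4, 0.0]
finger_gap: 0.0706
t 2.10 tcp [0.4512 0.1947 0.279 ] F [0.6254 0.4315 0.0088] M [-0.0047 -0.0251  0.0683] gap 0.0706
shift [ 2.947  -2.9629 -0.0467] turn [ 0.0093  0.0108 -0.0285]
[[ 0.4775 -0.8473 -0.2326  0.5108]
 [-0.8786 -0.4601 -0.1275  0.2273]
 [ 0.001   0.2653 -0.9642  0.4069]
 [ 0.      0.      0.      1.    ]]
```

View pics/w1.png

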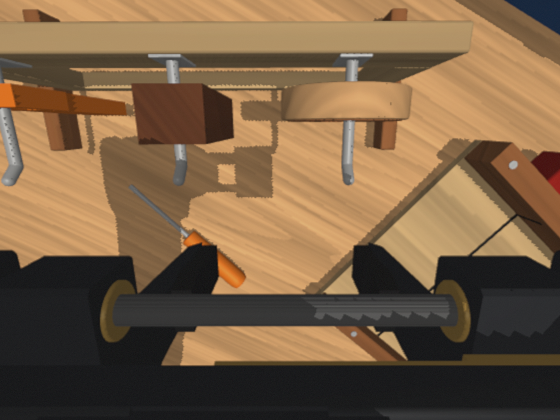

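The wrist view shows the block's top with corners near (133,85), (202,83), (207,142) and (138,144). The roll is on the right peg, and the rail lies level in the image, so the yaw is aligned.

Run:
```python
from h import *
c=eyes.calibration("wrist"); im=cv2.imread("pics/w1.png")
b=ray("wrist",[(133,85),(202,83),(207,142),(138,144)],.1995,c); print(b,b.mean(0)); 
print(np.linalg.norm(b-np.roll(b,1,0),axis=1), [np.degrees(np.arctan2(*(v[1::-1]))) for v in (b[0]-b[1],b[3]-b[2],b[0]-b[3])])
r=ray("wrist",[(10,23),(470,22),(465,53),(10,53)],.2,c); print(r,np.degrees(np.arctan2(*((r[0]-r[1])[1::-1]))))
t=ray("wrist",[(12,180),(181,180),(349,180)],.196,c); print(t,np.degrees(np.arctan2(*((t[0]-t[2])[1::-1]))))
```

```text
[[0.4871 0.3244 0.1995]
 [0.5092 0.2862 0.1995]
 [0.4773 0.2681 0.1995]
 [0.454  0.3082 0.1995]] [0.4819 0.2967 0.1995]
[0.0369 0.0441 0.0367 0.0463] [np.float64(120.04974655301699), np.float64(120.11784832452742), np.float64(26.099946265534278)]
[[0.4846 0.4022 0.2   ]
 [0.6181 0.1576 0.2   ]
 [0.603  0.1498 0.2   ]
 [0.4682 0.3978 0.2   ]] 118.62756338807755
[[0.3875 0.3784 0.196 ]
 [0.4442 0.274  0.196 ]
 [0.5006 0.1701 0.196 ]] 118.49168337727524
```

```bash
python3 -m inch '[[-0.6,[2.98,-3,0],[0,0,0]],[-0.6,[2.98,-3,0],[0,0,0]],[-0.6,[2.98,-3,0],[0,0,0]],[-0.6,[2.98,-3,1],[0,0,0]],[-0.6,[2.98,-3,2],[0,0,0]],[-0.6,[2.98,-3,3],[0,0,0]],[-0.6,[2.98,-3,3.8],[0,0,0]],[-0.6,[2.98,-3,4.24],[0,0,0]]]'
python3 - <<'E'
from h import *
delta([.481,.296,.172],28.6)
E
```

```text
time: 2.95
tcp_pos: [0.4801, 0.2958, 0.1715]
orientation: [0.969, 0.247, -0.001, 0.001]
wrist_force: [-0.8, -0.2, -0.4]
finger_gap: 0.0708
t 2.95 tcp [0.4801 0.2958 0.1715] F [-0.7566 -0.2494 -0.4152] M [-0.0605 -0.0129  0.0274] gap 0.0708
shift [ 0.033   0.0109 -0.019 ] turn [ 0.0126  0.0314 -0.0047]
```

Positioned without contact, so I'll close the fingers.

```bash
python3 -m inch '[[0.2,[0,0,0],[0,0,0]],[0.2,[0,0,0],[0,0,0]],[0.2,[0,0,0],[0,0,0]],[0.2,[0,0,0],[0,0,0]],[0.2,[0,0,0],[0,0,0]],[0.2,[0,0,0],[0,0,0]]]' 45
python3 -m inch '[[0.2,[0,0,-0.2],[0,0,0]],[0.2,[0,0,-0.4],[0,0,0]],[0.2,[0,0,-0.55],[0,0,0]],[0.2,[0,0,-0.55],[0,0,0]],[0.2,[0,0,-0.55],[0,0,0]]]'
```

```text
time: 3.55
tcp_pos: [0.481, 0.2984, 0.1743]
orientation: [0.969, 0.248, 0.001, -0.0]
wrist_force: [-0.2, -2.1, 6.0]
finger_gap: 0.0449
time: 4.05
tcp_pos: [0.4802, 0.2981, 0.187]
orientation: [0.969, 0.248, -0.0, 0.0]
wrist_force: [0.5, 0.1, -1.0]
finger_gap: 0.0447
```

```bash
python3 -m inch '[[0.2,[-0.5,0,0],[0,0,0]],[0.2,[-1,0,0],[0,0,0]],[0.2,[-1.5,0,0],[0,0,0]],[0.2,[-2,0,0],[0,0,0]]]'
python3 -m inch '[[0.2,[-1,0,0],[0,0,0]],[0.2,[-2,0,0],[0,0,0]],[0.2,[-3,0,0],[0,0,0]],[0.2,[-3,0,0],[0,0,0]],[0.2,[-3,0,0],[0,0,0]],[0.2,[-3,0,0],[0,0,0]]]'
python3 - <<'E'
from h import *
delta([.4966,-.2572,.172],-13.3)
for n in ("scene",): cv2.imwrite("pics/s2.png",cv2.resize(eyes.read_camera(n)[80:260,230:430],None,fx=3,fy=3))
E
```

```text
time: 4.45
tcp_pos: [0.4358, 0.2738, 0.1867]
orientation: [0.969, 0.248, -0.0, 0.0]
wrist_force: [0.7, -0.0, -2.1]
finger_gap: 0.0443
time: 5.05
tcp_pos: [0.3715, 0.2388, 0.1872]
orientation: [0.969, 0.248, 0.001, -0.0]
wrist_force: [0.3, 0.0, -1.1]
finger_gap: 0.0448
t 5.05 tcp [0.3715 0.2388 0.1872] F [ 0.2672  0.0086 -1.0687] M [0.0404 0.0371 0.0172] gap 0.0448
shift [-5.1343 19.805   0.5942] turn [-0.0093 -0.011   8.3975]
```

View pics/s2.png

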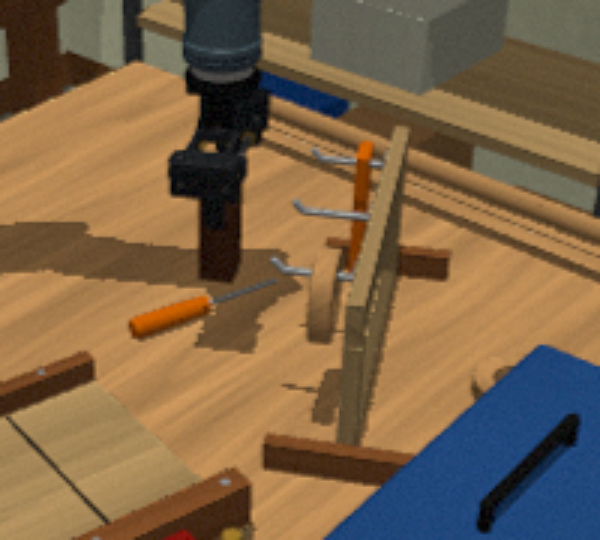

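Step 1 looks met: the block hangs upright in the fingers at crop (220,240), clear of the rack, and the other things are untouched. Next I'll carry it over to the sled.

Run:
```python
from h import *
delta([.46,0,.188],8); delta([.4674,-.2503,.188],-13.3)
```

```text
t 5.10 tcp [0.3715 0.2387 0.1871] F [-0.5546  0.6981 -1.654 ] M [ 0.02   -0.0366 -0.0425] gap 0.0448
shift [-1.4783 10.077  -0.0399] turn [-0.007  -0.0101  4.1374]
t 5.10 tcp [0.3715 0.2387 0.1871] F [-0.5546  0.6981 -1.654 ] M [ 0.02   -0.0366 -0.0425] gap 0.0448
shift [-6.0246 19.0022 -0.0483] turn [-0.0089 -0.0088  8.3974]
```

```bash
python3 -m inch '[[0.2,[-0.2,1.4,0],[0,0,0.6]],[0.2,[-0.4,2.8,0],[0,0,1.2]],[0.2,[-0.6,4.2,0],[0,0,1.8]],[0.2,[-0.8,5.6,0],[0,0,2.4]],[0.2,[-1,7,0],[0,0,3]],[0.2,[-1.2,8.4,0],[0,0,3.6]],[0.2,[-1.5,10,0],[0,0,4.1]],[0.2,[-2.2,11.4,0],[0,0,4.8]]]'
python3 - <<'E'
from h import *
delta([.4674,-.2503,.188],-13.3)
E
```

```text
time: 5.9
tcp_pos: [0.4615, -0.0397, 0.1872]
orientation: [0.999, 0.04, 0.001, -0.0]
wrist_force: [0.9, -0.5, -0.8]
finger_gap: 0.0446
t 5.90 tcp [ 0.4615 -0.0397  0.1872] F [ 0.8842 -0.4589 -0.7952] M [0.068  0.016  0.0066] gap 0.0446
shift [-0.4395  8.4156 -0.0344] turn [-0.0067 -0.0251  3.5795]
```

```bash
python3 -m inch '[[0.2,[-0.1,1.4,0],[0,0,0.6]],[0.2,[-0.2,2.8,0],[0,0,1.2]],[0.2,[-0.3,4.2,0],[0,0,1.8]],[0.2,[-0.4,5.6,0],[0,0,2.4]],[0.2,[-0.44,7,0],[0,0,3]],[0.2,[-0.44,8.1,0],[0,0,3.6]],[0.2,[-0.44,8.4,0],[0,0,3.6]],[0.2,[-0.44,8.4,0],[0,0,3.6]]]'
python3 - <<'E'
from h import *
delta([.4674,-.2503,.188],-13.3)
im=eyes.read_camera("wrist"); cv2.imwrite("pics/w2.png",im); c=eyes.calibration("wrist"); np.save("w2.npy",c["T"])
t=eyes.read_camera("top"); cv2.imwrite("pics/t2.png",t)
E
```

```text
time: 6.7
tcp_pos: [0.4657, -0.2494, 0.1867]
orientation: [0.993, -0.116, -0.0, 0.0]
wrist_force: [0.1, 0.8, -0.4]
finger_gap: 0.0447
t 6.70 tcp [ 0.4657 -0.2494  0.1867] F [ 0.0985  0.7636 -0.4414] M [ 0.0546 -0.0108  0.0344] gap 0.0447
shift [ 0.0739  0.0196 -0.0514] turn [ 0.0015  0.0008 -0.011 ]
```

View pics/w2.png

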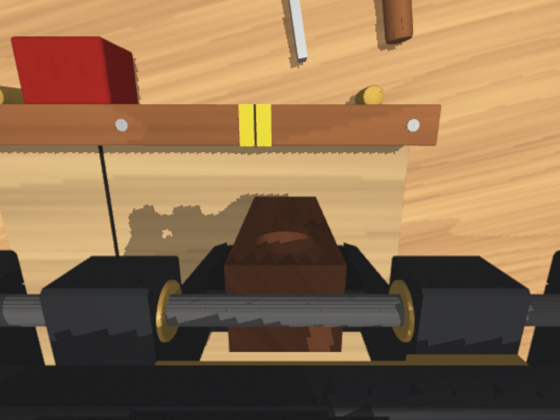

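The wrist view shows the block's far face (top edge 226–346 at row 265, bottom edge 252–317 at row 197), the pencil line at column 255 and the fence's near top edge at row 146, level in the image. The block already sits on the side of the line away from the kerf.

Run:
```python
from h import *
c=eyes.calibration("wrist"); a=np.radians(-13.3); X=np.array([np.cos(a),np.sin(a),0]);Y=np.array([-X[1],X[0],0])
s=readout.read_state()["tcp_pos"]; tool=lambda P:np.c_[(P-s)@X,(P-s)@Y,P[:,2]]
m=ray("wrist",[(256,146),(255,105)],.076,c); print("mark",m,tool(m))
f=ray("wrist",[(5,146),(436,146)],.076,c); print("fence",tool(f),np.degrees(np.arctan2(*((f[0]-f[1])[1::-1]))))
for z in (.088,.094,.099,.104): b=ray("wrist",[(252,197),(317,197)],z,c); print("bottom",z,tool(b),np.linalg.norm(b[0]-b[1]))
for z in (.21,.215,.22): b=ray("wrist",[(226,265),(346,265)],z,c); print("top",z,tool(b),np.linalg.norm(b[0]-b[1]))
for z in (.186,.192): b=ray("wrist",[(257,239),(313,239)],z,c);print("hole",z,tool(b))
```

```text
mark [[ 0.5229 -0.2373  0.076 ]
 [ 0.5521 -0.2442  0.076 ]] [[0.0533 0.0225 0.076 ]
 [0.0833 0.0226 0.076 ]]
fence [[ 0.053   0.2167  0.076 ]
 [ 0.0535 -0.1165  0.076 ]] 76.79091172919956
bottom 0.088 [[ 0.0157  0.0254  0.088 ]
 [ 0.0158 -0.0245  0.088 ]] 0.04987907837038997
bottom 0.094 [[ 0.0171  0.0247  0.094 ]
 [ 0.0171 -0.0238  0.094 ]] 0.04855872200468548
bottom 0.099 [[ 0.0182  0.0242  0.099 ]
 [ 0.0183 -0.0233  0.099 ]] 0.04745842503326512
bottom 0.104 [[ 0.0194  0.0236  0.104 ]
 [ 0.0194 -0.0228  0.104 ]] 0.046358128061844694
top 0.21 [[ 0.0174  0.0223  0.21  ]
 [ 0.0175 -0.023   0.21  ]] 0.04528187059466062
top 0.215 [[ 0.0198  0.0212  0.215 ]
 [ 0.0199 -0.0219  0.215 ]] 0.0431186252003566
top 0.22 [[ 0.0223  0.0201  0.22  ]
 [ 0.0223 -0.0208  0.22  ]] 0.04095537980605249
hole 0.186 [[ 0.0188  0.0127  0.186 ]
 [ 0.0188 -0.0127  0.186 ]]
hole 0.192 [[ 0.021   0.0121  0.192 ]
 [ 0.0211 -0.0121  0.192 ]]
```

```bash
python3 -m inch '[[0.2,[0,0,0.7],[0,0,0]],[0.2,[0,0,1.4],[0,0,0]],[0.2,[0,0,2],[0,0,0]],[0.2,[0,0,2.5],[0,0,0]],[0.2,[0,0,2.7],[0,0,0]],[0.2,[0,0,2.7],[0,0,0]],[0.2,[0,0,2.7],[0,0,0]]]' 
python3 -m inch '[[0.2,[0,0,0.04],[0,0,0]],[0.2,[0,0,0.08],[0,0,0]],[0.2,[0,0,0.12],[0,0,0]],[0.2,[0,0,0.12],[0,0,0]],[0.2,[0,0,0.12],[0,0,0]]]'
```

```text
time: 7.5
tcp_pos: [0.4659, -0.2483, 0.12]
orientation: [0.993, -0.116, 0.0, 0.0]
wrist_force: [0.1, -0.5, -0.6]
finger_gap: 0.0447
time: 8.0
tcp_pos: [0.4654, -0.2485, 0.1165]
orientation: [0.993, -0.116, -0.0, 0.0]
wrist_force: [-0.8, -0.1, -0.7]
finger_gap: 0.0449
```

```bash
for i in 1 2 3; do python3 -m inch '[[0.2,[0,0,0.04],[0,0,0]],[0.2,[0,0,0.06],[0,0,0]],[0.2,[0,0,0.06],[0,0,0]],[0.2,[0,0,0.06],[0,0,0]]]' | grep -E 'tcp|force'; done
```

```text
tcp_pos: [0.4654, -0.2485, 0.115]
wrist_force: [0.2, -0.2, -1.8]
tcp_pos: [0.4656, -0.2485, 0.1139]
wrist_force: [-2.3, 1.9, 5.6]
tcp_pos: [0.4658, -0.2486, 0.1139]
wrist_force: [-6.4, 3.1, 21.9]
```

```bash
python3 -m inch '[[0.2,[0,0,-0.12],[0,0,0]],[0.2,[0,0,-0.12],[0,0,0]],[0.2,[0.2,0,-0.12],[0,0,0]],[0.2,[0.4,0,-0.12],[0,0,0]],[0.2,[0.6,0,-0.12],[0,0,0]],[0.2,[0.8,0,-0.12],[0,0,0]],[0.2,[1,0,-0.12],[0,0,0]],[0.2,[1,0,-0.12],[0,0,0]]]' 60
python3 - <<'E'
from h import *
delta([.4966,-.2572,.113],-13.3)
im=eyes.read_camera("wrist"); cv2.imwrite("pics/w3.png",im)
E
```

```text
time: 10.0
tcp_pos: [0.4907, -0.2543, 0.115]
orientation: [0.993, -0.116, 0.0, 0.0]
wrist_force: [-0.3, 0.2, -1.2]
finger_gap: 0.0448
t 10.00 tcp [ 0.4907 -0.2543  0.115 ] F [-0.2755  0.2183 -1.22  ] M [ 0.0772  0.0481 -0.0743] gap 0.0448
shift [0.2579 0.0585 0.0798] turn [-0.0005 -0.0076  0.0036]
```

View pics/w3.png

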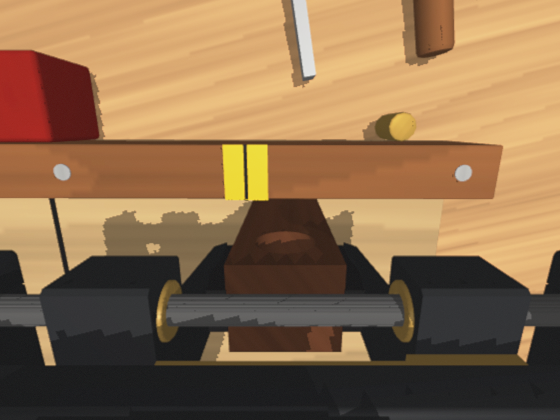

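The pencil line is now at column 246 on the fence's near edge (row 199). The block's kerf-side edge runs from (226,265) down to about (250,200).

Run:
```python
from h import *
c=eyes.calibration("wrist"); a=np.radians(-13.25); X=np.array([np.cos(a),np.sin(a),0]);Y=np.array([-X[1],X[0],0])
s=readout.read_state()["tcp_pos"]; tool=lambda P:np.c_[(P-s)@X,(P-s)@Y,P[:,2]]
print("mark",tool(ray("wrist",[(246.5,199),(245.5,145)],.076,c)))
print("fence",tool(ray("wrist",[(5,199),(495,199)],.076,c)))
print("top",tool(ray("wrist",[(226,265),(346,265)],.139,c)))
# where edge points of nominal block project
for y in(.0225,-.0225): print(proj("wrist",np.array([s+X*.0175+Y*y+[0,0,dz] for dz in (.025,-.039,-.09)]),c))
```

```text
mark [[0.0284 0.0217 0.076 ]
 [0.0583 0.0212 0.076 ]]
fence [[ 0.0286  0.1584  0.076 ]
 [ 0.0282 -0.1189  0.076 ]]
top [[ 0.0179  0.022   0.139 ]
 [ 0.0178 -0.0229  0.139 ]]
[[224.2937 267.0325]
 [245.7533 217.3702]
 [254.3686 197.4326]]
[[345.3176 266.8869]
 [323.9246 217.2695]
 [315.3369 197.3519]]
```

Edge and line agree within 1 mm, with a gap of about 10.6 mm to the fence. I'll lower the block to light bed contact and creep in.

```bash
python3 -m inch '[[0.2,[0.05,-0.03,0.04],[0,0,0]],[0.2,[0.12,-0.03,0.04],[0,0,0]],[0.2,[0.18,-0.03,0.04],[0,0,0]],[0.2,[0.24,-0.03,0.04],[0,0,0]],[0.2,[0.3,-0.03,0.04],[0,0,0]],[0.2,[0.33,-0.03,0.04],[0,0,0]],[0.2,[0.33,-0.03,0.04],[0,0,0]]]' | grep -E 'tcp|force'
cat > st.py <<'E'
from h import *
a=np.radians(-13.25); X=np.array([np.cos(a),np.sin(a),0]);Y=np.array([-X[1],X[0],0])
F=[];M=[]
s=readout.read_state(); f=s["wrist_force"]; m=s["torque"]
A=R.from_quat(s["orientation"]).as_matrix()
print("t %.2f"%s["time"],"X %.4f Y %.4f z %.4f"%(s["tcp_pos"]@X,s["tcp_pos"]@Y,s["tcp_pos"][2]),"Fx %.1f Fy %.1f Fz %.1f"%(f@X,f@Y,f[2]),"Mx %.2f My %.2f Mz %.2f"%(m@X,m@Y,m[2]),"tilt",np.degrees([A[:,2]@X,A[:,2]@Y]),"gap %.4f"%s["finger_gap"])
E
python3 st.py
for i in 1 2; do python3 -m inch '[[0.2,[0.02,0,0],[0,0,0]],[0.2,[0.03,0,0],[0,0,0]],[0.2,[0.03,0,0],[0,0,0]],[0.2,[0.03,0,0],[0,0,0]]]' >/dev/null; python3 st.py; done
```

```text
tcp_pos: [0.4982, -0.2554, 0.114]
wrist_force: [0.4, -0.4, -0.9]
t 10.75 X 0.5435 Y -0.1344 z 0.1140 Fx 0.5 Fy -0.3 Fz -0.9 Mx 0.10 My 0.03 Mz -0.02 tilt [0.0181 0.0009] gap 0.0448
t 11.15 X 0.5440 Y -0.1344 z 0.1140 Fx -0.5 Fy 0.2 Fz -1.2 Mx 0.05 My 0.04 Mz -0.05 tilt [0.0032 0.0004] gap 0.0442
t 11.55 X 0.5448 Y -0.1345 z 0.1140 Fx 1.0 Fy 0.0 Fz -0.4 Mx 0.06 My 0.00 Mz 0.04 tilt [ 0.0058 -0.0008] gap 0.0443
```

```bash
for i in 1 2 3; do python3 -m inch '[[0.2,[0.02,0,0.01],[0,0,0]],[0.2,[0.03,0,0.01],[0,0,0]],[0.2,[0.03,0,0.01],[0,0,0]],[0.2,[0.03,0,0.01],[0,0,0]]]' >/dev/null; python3 st.py; done
```

```text
t 11.95 X 0.5451 Y -0.1345 z 0.1140 Fx -3.1 Fy 0.7 Fz 5.0 Mx 0.15 My 0.77 Mz -0.07 tilt [-0.06   -0.0005] gap 0.0446
t 12.35 X 0.5453 Y -0.1345 z 0.1140 Fx -4.9 Fy 1.3 Fz 9.3 Mx 0.25 My 1.41 Mz 0.02 tilt [-0.1286  0.0003] gap 0.0445
t 12.75 X 0.5455 Y -0.1345 z 0.1140 Fx -8.0 Fy 0.7 Fz 15.2 Mx 0.30 My 2.01 Mz 0.03 tilt [-0.191  -0.0007] gap 0.0444
```

```bash
python3 -m inch '[[0.2,[0,0,-0.02],[0,0,0]],[0.2,[0,0,-0.04],[0,0,0]],[0.2,[0,0,-0.04],[0,0,0]],[0.2,[0,0,-0.04],[0,0,0]]]' >/dev/null; python3 st.py; python3 -m inch '[[0.2,[0.01,0,0],[0,0,0]],[0.2,[0.02,0,0],[0,0,0]],[0.2,[0.02,0,0],[0,0,0]],[0.2,[0.02,0,0],[0,0,0]]]' >/dev/null; python3 st.py
```

```text
t 13.15 X 0.5460 Y -0.1345 z 0.1140 Fx -6.3 Fy 0.3 Fz 5.0 Mx 0.03 My 1.19 Mz -0.04 tilt [-0.124   0.0074] gap 0.0446
t 13.55 X 0.5461 Y -0.1345 z 0.1140 Fx -8.0 Fy 0.4 Fz 6.4 Mx 0.15 My 1.50 Mz -0.02 tilt [-0.1781  0.0089] gap 0.0442
```

```bash
python3 -m inch '[[0.2,[0.01,0,-0.01],[0,0,0]],[0.2,[0.02,0,-0.015],[0,0,0]],[0.2,[0.03,0,-0.02],[0,0,0]],[0.2,[0.04,0,-0.02],[0,0,0]],[0.2,[0.04,0,-0.02],[0,0,0]],[0.2,[0.04,0,-0.02],[0,0,0]]]' >/dev/null; python3 st.py; for i in 1 2; do python3 -m inch '[[0.2,[0,0,0],[0,0,0]],[0.2,[0,0,0],[0,0,0]]]' >/dev/null; python3 st.py;done
```

```text
t 14.15 X 0.5462 Y -0.1345 z 0.1141 Fx -8.5 Fy 1.0 Fz 5.3 Mx 0.11 My 1.77 Mz -0.04 tilt [-0.2823  0.0153] gap 0.0447
t 14.35 X 0.5462 Y -0.1345 z 0.1141 Fx -7.6 Fy 0.4 Fz 5.1 Mx 0.14 My 1.83 Mz -0.07 tilt [-0.2868  0.0159] gap 0.0446
t 14.55 X 0.5462 Y -0.1345 z 0.1141 Fx -7.1 Fy 1.0 Fz 5.3 Mx 0.09 My 1.75 Mz -0.04 tilt [-0.285   0.0169] gap 0.0444
```

```bash
for i in 1 2; do python3 -m inch '[[0.2,[0.02,0,0],[0,0,0]],[0.2,[0.03,0,0],[0,0,0]],[0.2,[0.03,0,0],[0,0,0]],[0.2,[0.03,0,0],[0,0,0]]]' >/dev/null; python3 st.py; done
python3 - <<'E'
from h import *
im=eyes.read_camera("scene"); cv2.imwrite("pics/s4.png",cv2.resize(im[170:320,140:340],None,fx=4,fy=4,interpolation=cv2.INTER_CUBIC))
E
```

```text
t 14.95 X 0.5463 Y -0.1345 z 0.1141 Fx -10.0 Fy 1.3 Fz 7.0 Mx 0.15 My 2.25 Mz -0.07 tilt [-0.365   0.0199] gap 0.0444
t 15.35 X 0.5464 Y -0.1345 z 0.1141 Fx -12.3 Fy 1.4 Fz 11.0 Mx 0.23 My 2.70 Mz -0.04 tilt [-0.449   0.0215] gap 0.0444
```

View pics/s4.png

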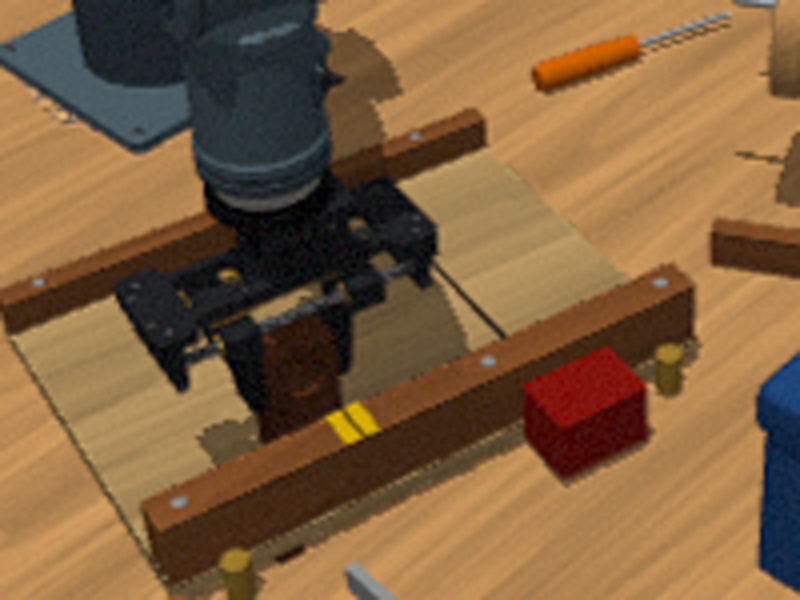

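The block is upright against the fence with its kerf-side edge at the line (crop about 345,410). I'll ease the downward load slightly while keeping about 12 N of push.

```bash
python3 -m inch '[[0.2,[0.01,0,-0.01],[0,0,0]],[0.2,[0.02,0,-0.02],[0,0,0]],[0.2,[0.02,0,-0.02],[0,0,0]],[0.2,[0.02,0,-0.02],[0,0,0]]]' >/dev/null; python3 st.py; for i in 1 2 3; do python3 -m inch '[[0.2,[0.02,0,0],[0,0,0]],[0.2,[0.02,0,0],[0,0,0]]]' >/dev/null; python3 st.py;done
```

```text
t 15.80 X 0.5465 Y -0.1345 z 0.1142 Fx -12.0 Fy 0.8 Fz 7.4 Mx 0.23 My 2.71 Mz -0.07 tilt [-0.4989  0.0295] gap 0.0444
t 16.00 X 0.5465 Y -0.1345 z 0.1142 Fx -14.0 Fy 0.7 Fz 9.0 Mx 0.19 My 3.03 Mz -0.01 tilt [-0.5611  0.0291] gap 0.0444
t 16.20 X 0.5466 Y -0.1345 z 0.1142 Fx -15.3 Fy 0.8 Fz 12.0 Mx 0.18 My 3.32 Mz -0.04 tilt [-0.6148  0.0338] gap 0.0444
t 16.40 X 0.5466 Y -0.1345 z 0.1142 Fx -16.1 Fy 1.6 Fz 12.5 Mx 0.29 My 3.59 Mz -0.02 tilt [-0.6709  0.0358] gap 0.0445
```

Those repeated shifts added up to about 16 N, so I'll back off.

```bash
python3 -m inch '[[0.2,[-0.02,0,-0.01],[0,0,0]],[0.2,[-0.05,0,-0.02],[0,0,0]],[0.2,[-0.05,0,-0.02],[0,0,0]],[0.2,[-0.05,0,-0.02],[0,0,0]]]' >/dev/null; python3 st.py; for i in 1 2; do python3 -m inch '[[0.2,[0,0,0],[0,0,0]],[0.2,[0,0,0],[0,0,0]],[0.2,[0,0,0],[0,0,0]],[0.2,[0,0,0],[0,0,0]]]' >/dev/null; python3 st.py;done
```

```text
t 16.80 X 0.5465 Y -0.1345 z 0.1142 Fx -11.2 Fy 0.4 Fz 3.7 Mx 0.11 My 2.50 Mz -0.08 tilt [-0.5264  0.0319] gap 0.0442
t 17.20 X 0.5465 Y -0.1345 z 0.1142 Fx -10.6 Fy 0.9 Fz 3.1 Mx 0.11 My 2.53 Mz 0.00 tilt [-0.5314  0.0322] gap 0.0445
t 17.60 X 0.5465 Y -0.1345 z 0.1142 Fx -10.0 Fy 1.2 Fz 3.8 Mx 0.13 My 2.53 Mz -0.04 tilt [-0.5295  0.0329] gap 0.0444
```

```bash
python3 -m inch '[[0.2,[0.02,0,0],[0,0,0]],[0.2,[0.02,0,0],[0,0,0]],[0.2,[0.02,0,0],[0,0,0]],[0.2,[0.02,0,0],[0,0,0]]]' >/dev/null; python3 st.py; for i in 1 2 3; do python3 -m inch '[[0.2,[0,0,0],[0,0,0]],[0.2,[0,0,0],[0,0,0]],[0.2,[0,0,0],[0,0,0]],[0.2,[0,0,0],[0,0,0]],[0.2,[0,0,0],[0,0,0]],[0.2,[0,0,0],[0,0,0]],[0.2,[0,0,0],[0,0,0]]]' >/dev/null; python3 st.py;done
python3 - <<'E'
from h import *
im=eyes.read_camera("wrist"); cv2.imwrite("pics/w5.png",cv2.resize(im[150:370,180:400],(600,600),interpolation=cv2.INTER_CUBIC))
E
```

```text
t 18.00 X 0.5465 Y -0.1345 z 0.1142 Fx -12.4 Fy 0.8 Fz 6.2 Mx 0.13 My 2.86 Mz -0.09 tilt [-0.5866  0.0362] gap 0.0448
t 18.70 X 0.5466 Y -0.1345 z 0.1142 Fx -11.8 Fy -0.2 Fz 4.9 Mx 0.15 My 2.83 Mz 0.03 tilt [-0.5815  0.0346] gap 0.0448
t 19.40 X 0.5465 Y -0.1345 z 0.1142 Fx -12.1 Fy 1.2 Fz 4.9 Mx 0.09 My 2.86 Mz -0.04 tilt [-0.5842  0.0354] gap 0.0446
t 20.10 X 0.5465 Y -0.1345 z 0.1142 Fx -12.1 Fy 0.5 Fz 5.6 Mx 0.13 My 2.81 Mz -0.06 tilt [-0.5857  0.036 ] gap 0.0445
```

View pics/w5.png

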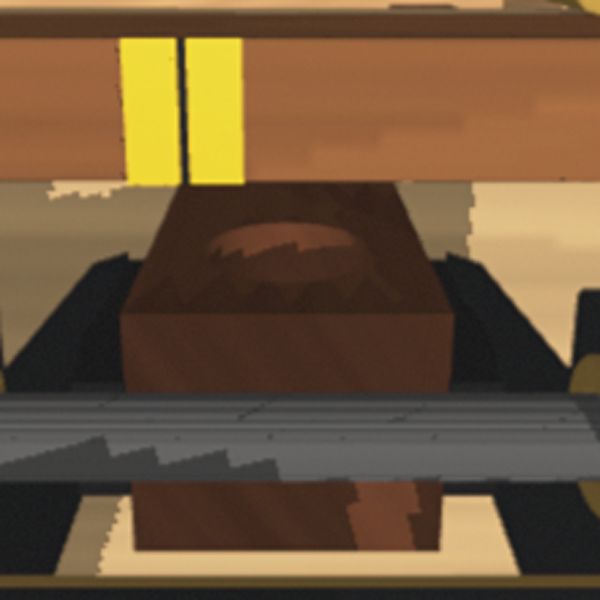

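The block's kerf-side edge meets the fence at crop column 182 and the line at 186, which is about 1 mm off. The block is flat to the fence and the push is steady at 12 N, so I'll hand it in.

```bash
python3 -c "
from bench import workorder; print(workorder.job_done())"; python3 st.py
```

```text
the job is handed in; nothing more can be done
None
the job is handed in; nothing more can be done
```

The stop block is off the middle peg and standing upright on the sled bed against the fence. It is still gripped and pressed at about 12 N, and I handed the job in at about 20 s. The hand-in reports no verdict.

- **Push:** It held between 11.8 and 12.4 N over the last 2 s, with about 5 N of downward load on the bed. I read it at the wrist, so the bed's friction makes the true force on the fence uncertain by about 2 N. While I was trimming the push, a repeated shift took it to 16 N, and I backed off. It never came near the 40 N limit.
- **Position:** In the last wrist picture the block's kerf-side edge is about 1 mm from the pencil line, with the block on the side away from the kerf. The broad face looks flat to the fence.
- **Tilt:** The gripper leans 0.6 degrees from vertical, measured from the arm. I did not measure the block's own tilt, but it looks upright in the pictures.
- **Other things:** The pictures show nothing else moved. I did not compare the positions of the other things before and after.

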